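Set out the studio's wares for a product photo

TASK

Set out the wares on the plywood board for the product photo: stand the black-and-white striped tin in the middle of the red coaster and the amber spotted tin in the middle of the yellow coaster, the blue pot on the bare board midway between the two coasters, and the green trinket box centred on top of the striped tin. Leave all four standing upright, released and still. Knock none of them over on the way, and do not shift the white mug, the orange paint jar or the roll of tape.

Things in the scene. Friction and masses are not known exactly. Their poses are not given: they have to be found in the camera images.
- photo_board: plywood board lying flat, fixed to the bench, 120 (its x) by 340 (its y) by 12 mm thick; origin at the centre of its underside, z up. Its place and yaw vary. The two coasters lie on it, centred 110 mm from its middle on either side along its long (y) axis; which is at which end varies. Its middle is bare
- red_coaster: disc with a narrow black rim and a red label, 100 mm across (red part 84 mm), 4 mm thick, flat, fixed on the board, so its top is 16 mm above the bench; origin at the centre of its underside (12 mm above the bench), z up
- yellow_coaster: the same disc with a yellow label: 100 mm across, 4 mm thick, fixed on the board, top 16 mm above the bench; origin at the centre of its underside, z up
- striped_tin: loose closed round tin, black with white bands round its side and three white bars on its flat top; 56 mm diameter, 80 mm high, 0.11 to 0.23 kg; origin at the centre of its underside, z up. Starts upright on the bench
- spotted_tin: loose closed round tin, amber with black spots on side and flat top; 56 mm diameter, 80 mm high, 0.11 to 0.23 kg; origin at the centre of its underside, z up. Starts upright on the bench
- blue_pot: loose open round blue ceramic pot; 52 mm diameter, 60 mm high, wall 4 mm, 0.1 to 0.2 kg; origin at the centre of its underside, z up. Starts upright on the bench
- trinket_box: loose round green box (its lid does not come off) with a thin brass band; 50 mm diameter, body 40 mm high, with a brass knob 14 mm across and 12 mm high on top (52 mm in all), 0.06 to 0.13 kg; origin at the centre of its underside, z up. Starts upright on the bench
- mug: bystander: white mug, 80 mm across, 90 mm high, standing beyond the board; origin at the centre of its underside. Not to be shifted
- paint_jar: bystander: closed orange paint jar, 60 mm across, 70 mm high, standing beyond the board; origin at the centre of its underside. Not to be shifted
- tape_roll: bystander: brown ring-shaped roll of tape lying flat, 90 mm across, 25 mm high, beyond the board; origin at the centre of its underside. Not to be shifted
Things that resemble listed ones, but are neither listed nor needed, are in the scene too. Leave any purple look-alike of the spotted_tin alone. Leave any purple look-alike of the blue_pot alone.

How it is judged:
At the end, for the whole second after the job is handed in: Striped tin on the red coaster and spotted tin on the yellow one, within 12 mm of centre; blue pot on the board within 15 mm (along and across) of midway between the coasters; trinket box on the striped tin within 12 mm of its axis; all four upright (0.12 rad) and at rest (horizontal distance between striped_tin and red_coaster below 0.012 m and z of striped_tin in the frame of red_coaster between 0 and 0.009 m and horizontal distance between spotted_tin and yellow_coaster below 0.012 m and z of spotted_tin in the frame of yellow_coaster between 0 and 0.009 m and x of blue_pot in the frame of photo_board between -0.015 and 0.015 m and y of blue_pot in the frame of photo_board between -0.015 and 0.015 m and z of blue_pot in the frame of photo_board between 0.008 and 0.017 m and horizontal distance between trinket_box and striped_tin below 0.012 m and z of trinket_box in the frame of striped_tin between 0.075 and 0.085 m and angle between each of striped_tin, spotted_tin, blue_pot, trinket_box's own z axis and vertical below 0.12 rad and linear speed of each of striped_tin, spotted_tin, blue_pot, trinket_box below 0.02 m/s and angular speed of each of striped_tin, spotted_tin, blue_pot, trinket_box below 0.2 rad/s); the robot touches nothing.
It fails at once if the white mug is shifted more than 20 mm (distance of mug from where it was at the start of the episode above 0.02 m).
It fails at once if the orange paint jar is shifted more than 20 mm (distance of paint_jar from where it was at the start of the episode above 0.02 m).
It fails at once if the roll of tape is shifted more than 20 mm (distance of tape_roll from where it was at the start of the episode above 0.02 m).
It fails at once if a ware is knocked over (tilted more than 1 rad) (angle between any of striped_tin, spotted_tin, blue_pot, trinket_box's own z axis and vertical above 1 rad).
It also fails if it takes over 115 s, if anything falls off the work surface, if the arm or the gripper's body presses on something with over 40 N, if the wrist force passes 120 N, or if a joint passes its speed limit or range.

ROBOT

A 7-joint arm with a two-finger parallel gripper is mounted at the origin on the work surface. World frame = base frame: x ahead of the robot, y to its left, z up, the work surface at z = 0. Lengths are in m, angles in rad, forces in N, time in s.
With the tool pointing down it reaches from about 0.425 to 0.95 m from the base axis. Payload 4.7 kg.
Tool frame: the origin (TCP) lies on the centre line of the jaws, within the pads' length; the fingertips stand robot.nose_length ahead of it and the grasp point (between the pads) lies 8 mm behind it (robot.nose_length is the distance from the TCP to the fingertips, in m); z points along the fingers, x is the direction in which the jaws open and shut, and the axes are right-handed (so a half turn about z gives the same grasp; the last joint's range is limited). The gripper opens to 85 mm and grips with 20 to 120 N. Pads are 22 mm wide; open, the fingers measure 114 mm over their backs; the gripper's body (76 mm by 85 mm) begins 54 mm behind the grasp point. The pads swing forward as they close: fully open they stand 13 mm farther back than shut.
Start: joints at [1.306, 0.469, -0.049, 1.532, 0.024, 1.141, -0.082], TCP at [0.158, -0.656, 0.242] pointing down, gripper open.
Joint ranges: [-2.59, 2.59], [-0.33, 1.99], [-1.39, 1.29], [0.1, 2.45], [-1.04, 4.18], [0.21, 1.99], [-2.66, 2.66]. Speed limits (rad/s): [2.57, 2.57, 3.14, 3.14, 3.14, 3.14, 3.14].

INTERFACE

Orientations are given as [roll, pitch, yaw] about the fixed x, y, z axes, in that order (R = Rz(yaw) Ry(pitch) Rx(roll)).
In Python, from plant import robot gives the robot as it stands. Calls block until the motion is done:
- robot.goto(position, orientation): joint-space move of the TCP to a pose.
- robot.move_straight(position, vel=0.15, attitude=None, contact_N=None): straight line of the TCP; attitude=None keeps the orientation; vel is the mean speed in m/s. With contact_N (N) it stops when the force on the tool has changed by that much, and returns True; else False.
- robot.move_joints(angles): joint-space move.
- robot.grip(opening, strength=None): opening from 0.0 (shut) to 1.0 (fully open); strength is the grip in N (None keeps the last); returns when the fingers have stopped.
- robot.sleep(seconds).
- robot.inverse_kinematics(position, orientation): joint angles nearest the present ones, or None.
- robot.sense(): the state.
- robot.grab_frame(name): name is "scene" or "side" or "wrist"; returns a dict with "image" (400x640x3 uint8, red, green, blue), "range_z" (400x640 float32, m along the optical axis (not along the pixel's ray), 0 where there is no reading), "fx", "fy", "cx", "cy" (pixels), "R" (3x3) and "t" (3): a world point X has camera coordinates R X + t. Camera axes: x right, y down, z forward; pixel columns grow to the right and rows downward; lengths in m; the calibration is good to about 2 mm. A picture is of the moment at which its call begins.
A pose or a line that the arm cannot do raises robot.IKError and nothing moves.
- robot.close_job(): hands the job in, once; it reports no verdict.
The state is a dict: "t": time; "joint_pos": joint angles; "joint_velocities": joint speeds; "effort": joint torques, N m; "tcp_pos": TCP position; "tcp_rot": TCP orientation; "wrist_force": force on the tool from outside, world axes, zero at the start; "torque": the same for the moment, N m; "opening": opening from 0.0 (shut) to 1.0 (fully open).
Only numpy, scipy, OpenCV 4.12 (cv2) and the standard library are available. Lean on these libraries where they do the work, as an engineer would, in place of code of your own. Each camera call takes 0.05 s, during which the arm holds its last target.

## Working session

There is one attempt and no reset: what is moved stays moved. The work goes in short steps, each a Python script; the robot and the scene stay as the last script left them, time stands still between calls to the robot, and variables do not carry over. Pictures are saved under pics/ and viewed, and the job is handed in when it is done.

```bash
ls; mkdir -p pics; python3 - <<'E'
from plant import robot
import cv2,numpy as np
s=robot.sense();print(s['t'],s['tcp_pos'],s['tcp_rot'],s['opening'],robot.nose_length)
for n in ["scene","side","wrist"]:
    f=robot.grab_frame(n);cv2.imwrite(f"pics/{n}0.png",f["image"][:,:,::-1])
    np.savez(f"pics/{n}0.npz",**f)
    R=np.array(f["R"]);print(n,f["fx"],f["cx"],f["cy"],-R.T@np.array(f["t"]),R[2])
E
```

```text
pics
0.0 [ 0.15757672 -0.65576259  0.24126208] [ 3.14150888e+00  1.95022631e-03 -1.33495738e+00] 0.9990460992926351 0.011
scene 380.6784133470839 319.6520753476246 200.41176296792787 [1.27824521 0.50912155 0.66146219] [-0.66626148 -0.50223003 -0.55123556]
side 410.5077202446877 321.85418652430366 202.4387444892739 [-0.06612927  0.7233611   0.7756868 ] [ 0.51139035 -0.60206907 -0.61318247]
wrist 349.0191433491759 316.6260060767367 195.50308024634867 [ 0.2282455  -0.63878852  0.37222991] [-0.28045317 -0.06606909 -0.95759119]
```

View pics/scene0.png

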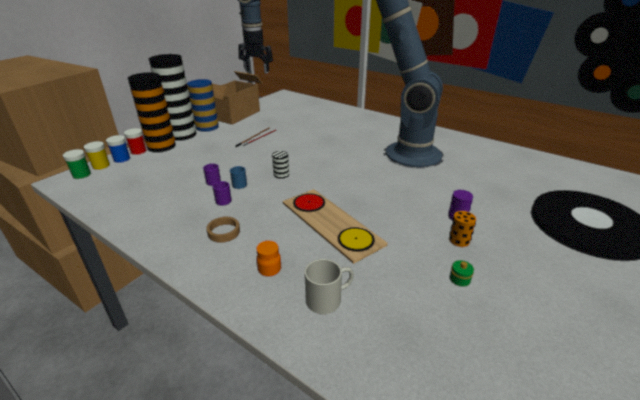

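View pics/side0.png

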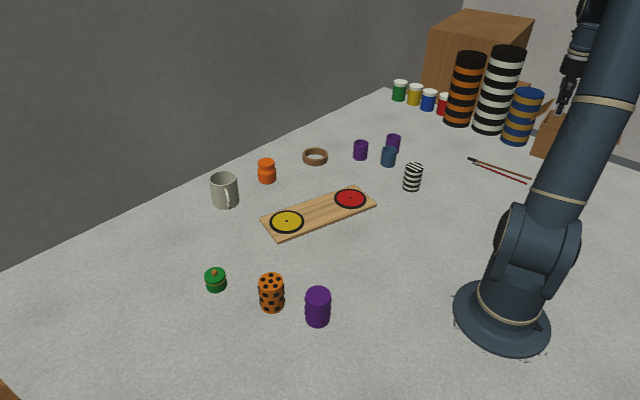

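View pics/wrist0.png

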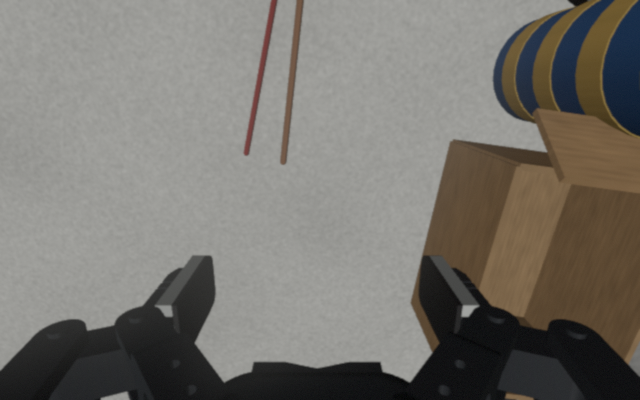

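Scene view candidates:
- **Striped tin:** small tin (281,165). The tall black/white stack (172,95) is far too big.
- **Spotted tin:** amber with spots (462,228). Purple look-alike (461,205) and the tall orange stack (152,110) are out.
- **Blue pot:** (238,177). Purple pots (212,175) and (222,193), and the blue paint pot (118,148), are out.
- **Trinket box:** green with knob (461,272). The green paint pot (77,163) is out.

Red coaster is at (309,202), yellow at (356,238). Next I'll measure them and make close crops.

```bash
cat > h.py <<'E'
import numpy as np,cv2
from scipy.optimize import least_squares
def cloud(f):
    z=f["range_z"].astype(float);v,u=np.mgrid[:z.shape[0],:z.shape[1]]
    c=np.stack([(u-f["cx"])/f["fx"]*z,(v-f["cy"])/f["fy"]*z,z],-1)
    X=(c-np.array(f["t"]))@np.array(f["R"]); X[z<=0]=np.nan
    return X
def onplane(f,uv,h):
    uv=np.atleast_2d(uv).astype(float);R=np.array(f["R"]);C=-R.T@np.array(f["t"])
    d=np.c_[(uv[:,0]-f["cx"])/f["fx"],(uv[:,1]-f["cy"])/f["fy"],np.ones(len(uv))]@R
    return C+d*((h-C[2])/d[:,2])[:,None]
def hsvmask(f,lo,hi):
    return cv2.inRange(cv2.cvtColor(f["image"],cv2.COLOR_RGB2HSV),np.array(lo),np.array(hi))
def blob(m,uv=None):
    n,l,s,c=cv2.connectedComponentsWithStats(m)
    return [(s[i],c[i],l==i) for i in range(1,n) if s[i,4]>60]
def circ(P,r,c0=None):
    c0=P[:,:2].mean(0) if c0 is None else c0
    q=least_squares(lambda c:np.hypot(*(P[:,:2]-c).T)-r,c0,loss='soft_l1',f_scale=.001)
    return q.x,np.sqrt(np.mean(q.fun**2))
E
python3 - <<'E'
from h import *
F={n:dict(np.load(f"pics/{n}0.npz")) for n in("scene","side")}
# per-camera: coasters & coloured blobs
for n,f in F.items():
    X=cloud(f)
    for name,lo,hi,h in [("red",(0,150,90),(6,255,255),.016),("yellow",(22,140,110),(33,255,255),.016)]:
        for s,c,m in blob(hsvmask(f,lo,hi)):
            P=onplane(f,c,h)[0]; 
            if 0.2<P[0]<1 and abs(P[1])<.5:print(n,name,s,c.round(1),P.round(4),np.nanmedian(X[m],0).round(4))
# object clusters by height above bench, all points
for n,f in F.items():
    X=cloud(f);m=(X[...,2]>.022)&(X[...,2]<.11)&(np.hypot(X[...,0],X[...,1])>.3)&(np.hypot(X[...,0],X[...,1])<1.1)
    m=cv2.morphologyEx(m.astype(np.uint8)*255,cv2.MORPH_OPEN,np.ones((2,2)))
    for s,c,mm in blob(m):
        p=X[mm];print(n,c.round(0),s[4],np.nanmedian(p,0).round(3),"zmax",np.nanpercentile(p[:,2],97).round(3),np.median(f["image"][mm],0))
a=F["scene"]["image"];b=F["side"]["image"]
r=lambda i,x,y,w,h:cv2.resize(i[y:y+h,x:x+w],(390,290),interpolation=cv2.INTER_CUBIC)
cv2.imwrite("pics/crop0.png",np.vstack([np.hstack([r(a,190,140,120,90),r(a,420,180,120,90)]),np.hstack([r(b,340,120,120,90),r(b,195,250,150,112)])])[:,:,::-1])
E
```

```text
scene red [295 194  28  16 340] [308.8 201.4] [ 0.5222 -0.1025  0.016 ] [ 0.5222 -0.1033  0.016 ]
scene yellow [340 229  32  20 495] [355.7 238.3] [0.5876 0.1086 0.016 ] [0.5874 0.1093 0.0161]
side red [337 190  27  17 351] [349.9 197.8] [ 0.5197 -0.0987  0.016 ] [ 0.5213 -0.1008  0.0142]
side yellow [272 212  30  19 439] [286.2 221. ] [0.5846 0.1113 0.016 ] [0.586  0.1099 0.0142]
scene [377.  70.] 499 [-0.782 -0.609  0.071] zmax 0.108 [47. 50. 50.]
scene [542.  95.] 2607 [-0.784  0.287  0.077] zmax 0.104 [45. 48. 47.]
scene [235.  90.] 147 [ 0.057 -0.94   0.095] zmax 0.129 [93. 70. 41.]
scene [188. 124.] 2869 [ 0.421 -0.817  0.06 ] zmax 0.101 [93. 66. 39.]
scene [281. 163.] 337 [ 0.441 -0.288  0.057] zmax 0.081 [ 95. 100.  92.]
scene [212. 172.] 243 [ 0.609 -0.44   0.043] zmax 0.06 [67. 26. 92.]
scene [238. 175.] 240 [ 0.569 -0.355  0.044] zmax 0.059 [36. 65. 87.]
scene [222. 191.] 295 [ 0.666 -0.323  0.043] zmax 0.06 [67. 26. 92.]
scene [463. 216.] 1070 [0.408 0.316 0.066] zmax 0.081 [82. 42. 13.]
scene [591. 221.] 4430 [0.144 0.601 0.024] zmax 0.026 [14. 15. 16.]
scene [223. 228.]
[... 484 characters left out ...]
.]
side [555. 121.] 159 [ 0.194 -0.928  0.091] zmax 0.438 [105.  78.  47.]
side [544. 141.] 412 [ 0.18  -0.789  0.07 ] zmax 0.408 [106.  78.  48.]
side [391. 148.] 391 [ 0.576 -0.388  0.043] zmax 0.057 [50. 58. 83.]
side [361. 148.] 205 [ 0.655 -0.327  0.042] zmax 0.057 [66. 39. 84.]
side [267. 169.] 326 [0.784 0.001 0.049] zmax 0.069 [164.5  79.   27. ]
side [414. 175.] 396 [ 0.416 -0.283  0.059] zmax 0.08 [100.5 103.5  94. ]
side [224. 188.] 835 [0.78  0.165 0.061] zmax 0.087 [118. 117. 103.]
side [215. 277.] 350 [0.545 0.386 0.037] zmax 0.05 [ 32. 111.  46.]
side [272. 290.] 779 [0.4   0.338 0.071] zmax 0.08 [122.  71.  27.]
side [318. 304.] 819 [0.298 0.298 0.074] zmax 0.08 [74. 40. 95.]
```

View pics/crop0.png

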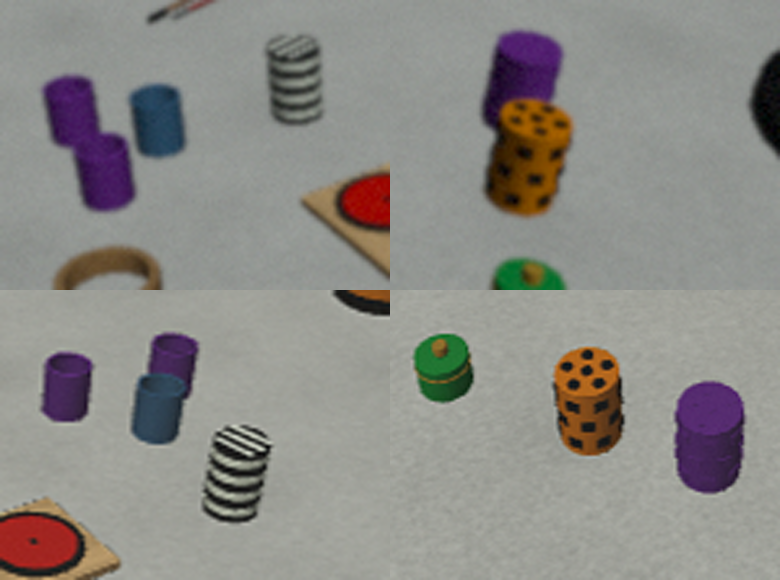

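Crops confirm the four choices: spots on the amber tin, bars on the striped tin, and the open blue pot is distinct from the purple ones. Next I fit circles of known radius from both cameras.

```bash
cat >> h.py <<'E'
# name: approx xy, radius, height
OBJ={"striped":((.43,-.285),.028,.080),"spotted":((.40,.333),.028,.080),"pot":((.555,-.36),.026,.060),"trinket":((.55,.385),.025,.040),
"purpA":((.59,-.43),.026,.06),"purpB":((.655,-.325),.026,.06),"purpTin":((.298,.298),.028,.08)}
def locate(F,name,z0=.0,c=None):
    a,r,h=OBJ[name]; a=np.array(a if c is None else c); out={}; al=[]
    for n,f in F.items():
        X=cloud(f); c0=a.copy()
        for k in range(4):
            d=np.hypot(X[...,0]-c0[0],X[...,1]-c0[1])
            m=(X[...,2]>z0+.012)&(X[...,2]<z0+h-.006)&(d<r+(.02 if k<2 else .008))&(d>r-.012)
            c0,e=circ(X[m],r,c0)
        out[n]=(c0.round(4),int(m.sum()),round(e*1e3,2))
        t=(abs(X[...,2]-z0-h)<.006)&(d<r+.01); out[n]+=(X[t].mean(0).round(4) if t.any() else None,)
        al.append(c0)
    return out,np.mean(al,0)
E
python3 - <<'E'
from h import *
F={n:dict(np.load(f"pics/{n}0.npz")) for n in("scene","side")}
for k in OBJ:
    o,m=locate(F,k);print(k,m.round(4));[print("  ",n,*v) for n,v in o.items()]
from plant import robot
r,y=np.array([.52095,-.1006]),np.array([.5861,.11])
print(np.linalg.norm(y-r),(r+y)/2,np.arctan2(*(y-r)[::-1]))
for p in[(.45,-.29,.05),(.52,-.1,.06),(.40,.33,.05),(.586,.11,.05),(.55,.385,.05),(.55,-.36,.04)]:
  print(p,[ (round(w,2),None if q is None else np.round(q,2)[[0,6]]) for w in np.arange(-1.5,1.7,.5) for q in [robot.inverse_kinematics(p,[np.pi,0,w])]])
E
```

```text
striped [ 0.4269 -0.3016]
   scene [ 0.427  -0.3028] 267 1.93 [ 0.4306 -0.2992  0.0792]
   side [ 0.4267 -0.3003] 294 1.94 [ 0.4256 -0.2968  0.0776]
spotted [0.4121 0.3286]
   scene [0.4117 0.3274] 446 1.36 [0.4158 0.3286 0.0793]
   side [0.4125 0.3297] 466 1.03 [0.4108 0.331  0.078 ]
pot [ 0.5634 -0.3675]
   scene [ 0.5639 -0.3688] 228 2.46 [ 0.5649 -0.3676  0.0577]
   side [ 0.5628 -0.3662] 213 3.08 [ 0.5611 -0.3635  0.0565]
trinket [0.5531 0.381 ]
   scene [0.5523 0.38  ] 158 1.04 [0.558  0.381  0.0395]
   side [0.5539 0.3819] 143 1.11 [0.5503 0.3838 0.0381]
purpA [ 0.603  -0.4532]
   scene [ 0.6033 -0.4546] 223 2.77 [ 0.6048 -0.4519  0.0579]
   side [ 0.6026 -0.4518] 143 3.26 [ 0.6013 -0.4503  0.0564]
purpB [ 0.6621 -0.3352]
   scene [ 0.6625 -0.3363] 263 2.43 [ 0.6639 -0.3349  0.0578]
   side [ 0.6616 -0.3341] 202 2.8 [ 0.662  -0.3334  0.0562]
purpTin [0.3084 0.2863]
   scene [0.3079 0.2851] 276 1.53 [0.313  0.2869 0.0794]
   side [0.3089 0.2875] 468 0.95 [0.3073 0.2892 0.0781]
0.2204470061035078 [0.553525 0.0047  ] 1.2707799203863037
(0.45, -0.29, 0.05) [(np.float64(-1.5), arra
[... 1132 characters left out ...]
at64(1.0), array([0.24, 0.26])), (np.float64(1.5), array([0.23, 0.76]))]
(0.55, 0.385, 0.05) [(np.float64(-1.5), array([-0.77, -2.07])), (np.float64(-1.0), array([-0.17, -2.19])), (np.float64(-0.5), array([-0.24, -1.62])), (np.float64(0.0), array([-0.19, -1.17])), (np.float64(0.5), array([-0.17, -0.69])), (np.float64(1.0), array([-0.25, -0.11])), (np.float64(1.5), array([-0.22,  0.36]))]
(0.55, -0.36, 0.04) [(np.float64(-1.5), array([ 0.61, -1.08])), (np.float64(-1.0), array([ 0.67, -0.64])), (np.float64(-0.5), array([ 0.73, -0.2 ])), (np.float64(0.0), array([0.78, 0.24])), (np.float64(0.5), array([0.85, 0.67])), (np.float64(1.0), array([0.9 , 1.11])), (np.float64(1.5), array([0.95, 1.56]))]
```

```bash
cat >> h.py <<'E'
RED=np.array([.52095,-.1006]);YEL=np.array([.5861,.11]);MID=(RED+YEL)/2
def pick(robot,xy,gz,yaw,strength=35,hover=.22):
    o=[np.pi,0,yaw]
    robot.grip(1.0)
    robot.goto([*xy,hover],o)
    hit=robot.move_straight([*xy,gz-.008],vel=.12,contact_N=8)
    print("hit on descent",hit,robot.sense()["tcp_pos"].round(4))
    if hit: return False
    robot.grip(0.0,strength); s=robot.sense();print("opening",s["opening"])
    robot.move_straight([*xy,hover],vel=.15)
    s=robot.sense();print("after lift",s["opening"],s["wrist_force"],s["t"]);return True
def place(robot,xy,gz,hover=.25):
    s=robot.sense();p=np.array(s["tcp_pos"])
    if p[2]<hover-.005: robot.move_straight([p[0],p[1],hover],vel=.2)
    robot.move_straight([*xy,hover],vel=.25)
    robot.move_straight([*xy,gz-.008+.012],vel=.15)
    hit=robot.move_straight([*xy,gz-.008-.004],vel=.02,contact_N=4)
    s=robot.sense();print("contact",hit,s["tcp_pos"].round(4),"expected z",gz-.008,s["wrist_force"])
def release(robot,hover=.25,op=.95):
    p=robot.sense()["tcp_pos"]
    robot.grip(op);robot.sleep(.2);robot.move_straight([p[0],p[1],hover],vel=.15);print("t",robot.sense()["t"])
def snap(robot,tag):
    F={}
    for n in("scene","side"):
        F[n]=robot.grab_frame(n);cv2.imwrite(f"pics/{n}_{tag}.png",F[n]["image"][:,:,::-1])
    return F
E
python3 - <<'E'
from h import *
from plant import robot
pick(robot,[.5634,-.3675],.035,-.41)
f=robot.grab_frame("wrist");cv2.imwrite("pics/w1.png",f["image"][:,:,::-1])
E
```

```text
hit on descent False [ 0.5639 -0.3678  0.0278]
opening 0.5893311308197445
after lift 0.5911389989112995 [ 0.19447723 -0.52734513 -0.92506758] 5.7833
```

View pics/w1.png

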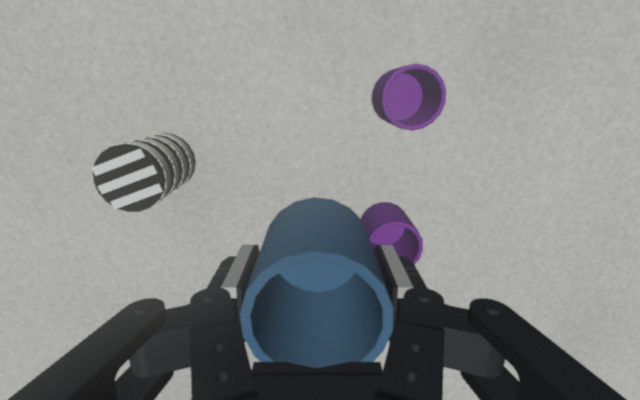

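The wrist view shows the blue pot held between the pads (rim centre about (318,315)). Both purple pots are undisturbed.

```bash
python3 - <<'E'
from h import *
from plant import robot
place(robot,MID,.035+.012)
release(robot)
pick(robot,[.4269,-.3016],.045,0.2,hover=.25)
F=snap(robot,"2")
print(locate({"scene":F["scene"],"side":F["side"]},"pot",.012,MID))
f=robot.grab_frame("wrist")
cv2.imwrite("pics/c2.png",np.hstack([cv2.resize(F["side"]["image"],(400,250)),cv2.resize(f["image"],(400,250))])[:,:,::-1])
E
```

```text
contact True [0.5535 0.0046 0.0395] expected z 0.039 [-0.17980944 -0.72665175  4.5058458 ]
t 12.0083
hit on descent False [ 0.4273 -0.3018  0.0376]
opening 0.6465076868982303
after lift 0.6426227501608776 [-1.00594358  0.39471388 -2.29463173] 17.3667
({'scene': (array([0.5543, 0.0033]), 310, np.float64(2.42), array([0.5562, 0.0049, 0.07  ])), 'side': (array([0.5534, 0.0056]), 300, np.float64(2.58), array([0.5529, 0.0049, 0.069 ]))}, array([0.55383388, 0.00442861]))
```

View pics/c2.png

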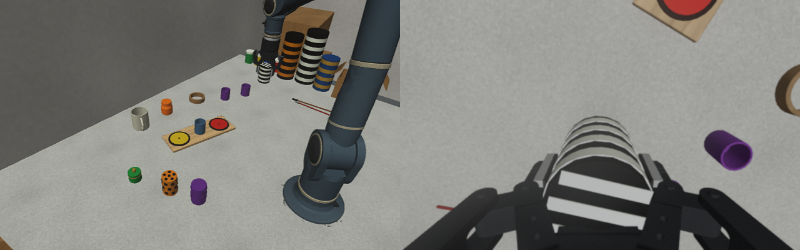

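The pot stands at board centre (side picture (200,127)) and the striped tin is held (wrist picture (605,200)). Next I place it and pick up the trinket box.

```bash
python3 - <<'E'
from h import *
from plant import robot
place(robot,RED,.045+.016)
release(robot)
pick(robot,[.5531,.381],.022,1.0,strength=25,hover=.25)
F=snap(robot,"3")
print(locate(F,"striped",.016,RED)); print(locate(F,"pot",.012,MID)[1])
f=robot.grab_frame("wrist")
cv2.imwrite("pics/c3.png",np.hstack([cv2.resize(F["side"]["image"],(400,250)),cv2.resize(f["image"],(400,250))])[:,:,::-1])
E
```

```text
contact True [ 0.5209 -0.1006  0.0535] expected z 0.053 [-0.90545918 -0.42681119  4.38181804]
t 22.575
hit on descent False [0.5534 0.3813 0.0147]
opening 0.5817899438032684
after lift 0.5820872496982811 [-0.69622274 -0.05307821 -1.07049996] 28.825
({'scene': (array([ 0.5216, -0.1014]), 339, np.float64(1.39), array([ 0.5248, -0.0982,  0.0952])), 'side': (array([ 0.5216, -0.0993]), 324, np.float64(1.45), array([ 0.5197, -0.0968,  0.0937]))}, array([ 0.52162735, -0.10031762]))
[0.55401408 0.00452861]
```

View pics/c3.png

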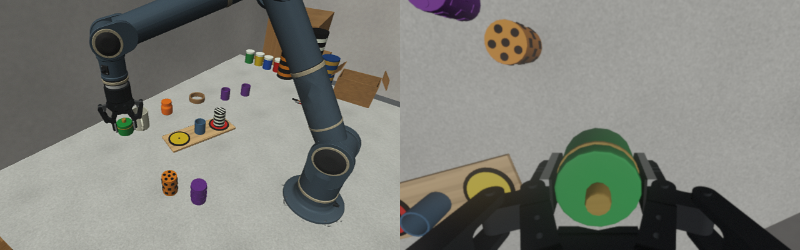

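The trinket box is held upright (wrist picture (598,180)) and the striped tin is within 1 mm of the red centre. Next I place the box.

```bash
python3 - <<'E'
from h import *
from plant import robot
place(robot,[.5216,-.1003],.022+.096)
release(robot,hover=.28,op=.85)
pick(robot,[.4121,.3286],.045,1.5,hover=.25)
F=snap(robot,"4")
print(locate(F,"trinket",.096,RED)); print(locate(F,"striped",.016,RED))
a=cv2.resize(F["side"]["image"],(400,250));f=robot.grab_frame("wrist")
cv2.imwrite("pics/c4.png",np.hstack([a,cv2.resize(f["image"],(400,250))])[:,:,::-1])
E
```

```text
contact True [ 0.5215 -0.1004  0.1103] expected z 0.10999999999999999 [-1.0397412  -0.28215823  4.77743119]
t 34.5
hit on descent False [0.4124 0.3289 0.0376]
opening 0.6442596174353203
after lift 0.6495996941567683 [-0.8390794  -0.03521284 -0.54000599] 40.2917
({'scene': (array([ 0.5213, -0.1016]), 115, np.float64(1.27), array([ 0.5271, -0.0967,  0.1351])), 'side': (array([ 0.5221, -0.0993]), 111, np.float64(1.63), array([ 0.519 , -0.0943,  0.1339]))}, array([ 0.5217328, -0.1004446]))
({'scene': (array([ 0.5215, -0.1012]), 338, np.float64(1.43), array([ 0.5354, -0.0881,  0.096 ])), 'side': (array([ 0.5217, -0.0994]), 321, np.float64(1.57), array([ 0.5113, -0.0837,  0.0955]))}, array([ 0.52157595, -0.10033349]))
```

View pics/c4.png

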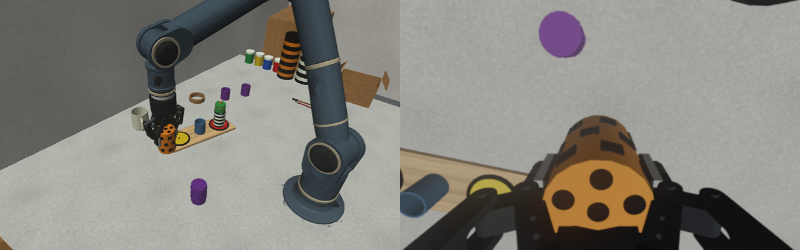

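The box stands on the striped tin (side picture (220,112)) and the spotted tin is held (wrist picture (598,195)).

```bash
python3 - <<'E'
from h import *
from plant import robot
place(robot,YEL,.045+.016)
release(robot)
robot.goto([.42,.35,.3],[np.pi,0,1.5]); robot.sleep(.3)
F=snap(robot,"5")
for n,z,c in[("spotted",.016,YEL),("striped",.016,RED),("trinket",.096,RED),("pot",.012,MID)]:
    o,m=locate(F,n,z,c);print(n,(m-c).round(4),*[v for v in o.values()])
F0={n:dict(np.load(f"pics/{n}0.npz")) for n in F}
for n,c,r,h in[("mug",(.79,.165),.04,.09),("jar",(.80,.002),.03,.07),("tape",(.77,-.203),.045,.025)]:
    for k in F:
        q=[]
        for f in(F0[k],F[k]):
            X=cloud(f);m=(X[...,2]>.012)&(np.hypot(X[...,0]-c[0],X[...,1]-c[1])<r+.035);q.append(X[m].mean(0).round(4))
        print(n,k,*q)
r=lambda i,x,y:cv2.resize(i[y:y+150,x:x+190],(390,308),interpolation=cv2.INTER_CUBIC)
cv2.imwrite("pics/c5.png",np.hstack([r(F["scene"]["image"],230,130),r(F["side"]["image"],220,120)])[:,:,::-1])
E
```

```text
contact True [0.586  0.1099 0.0535] expected z 0.053 [-0.78758875 -1.87091758  5.19446721]
t 45.725
spotted [-0.0004 -0.0002] (array([0.5853, 0.1087]), 422, np.float64(1.27), array([0.5891, 0.1108, 0.0954])) (array([0.5861, 0.1109]), 368, np.float64(1.38), array([0.5835, 0.1134, 0.0937]))
striped [0.0008 0.0003] (array([ 0.5217, -0.1013]), 337, np.float64(1.47), array([ 0.5369, -0.0896,  0.0958])) (array([ 0.5219, -0.0993]), 317, np.float64(1.54), array([ 0.5112, -0.0832,  0.0954]))
trinket [0.0007 0.0004] (array([ 0.5213, -0.1013]), 119, np.float64(1.47), array([ 0.5271, -0.0966,  0.1352])) (array([ 0.522 , -0.0992]), 103, np.float64(1.55), array([ 0.5183, -0.0944,  0.1337]))
pot [ 0.0003 -0.0003] (array([0.5542, 0.0031]), 305, np.float64(2.54), array([0.557 , 0.0046, 0.07  ])) (array([0.5535, 0.0058]), 297, np.float64(2.55), array([0.5531, 0.0062, 0.0691]))
mug scene [0.8019 0.1624 0.0567] [0.8018 0.1624 0.057 ]
mug side [0.7909 0.1658 0.0586] [0.7877 0.1712 0.0445]
jar scene [ 8.082e-01 -5.000e-04  5.060e-02] [ 8.082e-01 -5.000e-04  5.050e-02]
jar side [7.871e-01 7.000e-04 4.740e-02] [0.7853 0.0019 0.0471]
tape scene [ 0.7723 -0.2088  0.021 ] [ 0.7726 -0.209   0.021 ]
tape side [ 0.7648 -0.2068  0.0194] [ 0.765  -0.2067  0.0194]
```

View pics/c5.png

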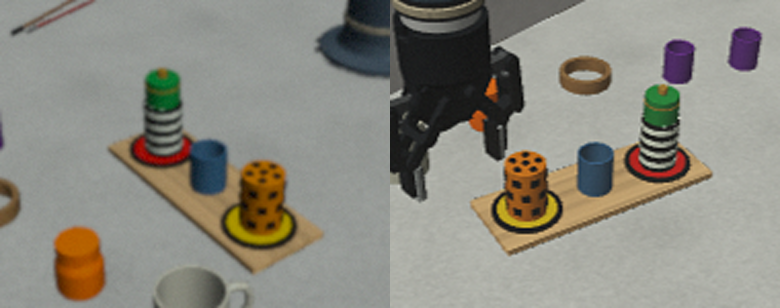

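The crops show all four wares upright and centred: box on striped tin on red at (163,110), pot at (208,165), spotted tin on yellow at (262,200). The mug and jar shifts in the side view come from the gripper hiding them, since the scene view shows no movement. Handing in.

```bash
python3 -c "
from plant import robot
robot.close_job();print(robot.sense()['t'])"
```

```text
the job is handed in; nothing more can be done
the job is handed in; nothing more can be done
```

I set out all four wares and handed the job in after roughly 50 s of the 115 s allowed. The hand-in gives no verdict.

- **Order:** I placed the blue pot at mid-board, the striped tin on red, the trinket box on the striped tin, then the spotted tin on yellow. Nothing touched the gripper on the way down to any pick, and each ware was set down by light contact at the expected height.
- **Placement:** in the last two-camera check all four were within about 1 mm of their targets. The cameras differ from each other by about 2–3 mm, well inside the tolerances. All four look upright in the pictures and the gripper was clear.
- **Bystanders:** the scene camera shows the mug, paint jar and tape roll unmoved (under 1 mm). In the side camera the mug reading moved by up to 6 mm across and 14 mm in height, and the jar by about 2 mm. That was because the gripper partly hid them, so the side view does not confirm those two.

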